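# Hold a frame corner square in the glue-up jig

## Task

A wooden frame corner is being glued up in the jig. First push the loose pale batten fully home, its end butted against the fixed dark rail and its long side against both steel dowels; then take the red carpenter's square by its black grip, lay it flat on the jig board and press its right-angled corner into the inside corner between rail and batten until both of its outer edges touch along their length. Finish while still holding the square by its grip and pressing it firmly against both pieces (do not let go), and leave the glue bottle, tape, screwdriver and cutter alone.

Things in the scene. Friction and masses are not known exactly. Their poses are not given: they have to be found in the camera images.
- jig: Blue-painted jig board, 270 (x) x 250 (y) x 12 mm thick, fixed to the bench; origin at the centre of its underside on the bench (z = 0), its top face 12 mm up. All jig positions below are in its frame: x points to the rail (away from the robot at yaw 0), y to the side with the dowels (left at yaw 0), z up. Its yaw varies by up to about 15 degrees.
- rail: Dark wooden bottom rail of the frame, screwed to the far end of the jig board: 26 (x) x 240 (y) x 28 mm high, origin at the centre of its underside on the board; same axes as the jig. Its near face, which batten and square butt against, is the jig plane x = +105 mm. It does not move.
- dowels: Two fixed upright steel stop dowels, 12 mm diameter, standing 12 mm above the board, centred at jig (-60, +102) and (+80, +102) mm; the sides toward the jig's middle, which the batten's outer side must touch, lie at jig y = +96 mm. Origin at the board's top above the jig's origin.
- jig_corner (a point): Point on the board's top (12 mm above the bench) in the inside corner between rail and registered batten: jig (105, 60) mm; axes as the jig. The square's corner must come here.
- stud_seat (a point): Where the batten's centre lies when it is registered: jig (15, 78) mm, 26 mm above the bench (14 mm above the board's top); axes as the jig. The batten's long axis then runs along jig x.
- stud: The loose pale wooden batten (the upright of the frame), 180 (x, its long axis) x 36 (y) x 28 mm high, about 0.12 kg, lying on the jig board short of rail and dowels and up to about 11 degrees askew; origin at the centre of its underside.
- stud_mid (a point): Centre of the batten, half-way up (14 mm above its underside); axes as the batten. Can be gripped across its 36 mm width here.
- square: Red right-angled triangular carpenter's square, loose, lying flat on the bench: a frame 14 mm thick, about 0.25 kg, with two legs of 150 mm. Origin on the underside below the grip. Its outer edges, which must touch, are the planes x = +52 mm (touches the rail; from y = -98 to +52) and y = +52 mm (touches the batten; from x = -98 to +52) of its own frame. When seated, its axes are parallel to the jig's, x to x and y to y.
- square_grip (a point): Centre of the square's black upright grip, 45 mm above the square's underside; axes as the square. The grip is a block rising from 14 to 63 mm above the underside (top edge rounded), 18 mm thick along the square's own (1, 1) diagonal, i.e. toward the right-angled corner, and 46 mm long across it: pinch it across the 18 mm, fingers closing along the (1, 1) diagonal.
- square_corner (a point): The right-angled outer corner of the square at its underside, 52 mm in x and 52 mm in y from the grip; axes as the square.
- glue_bottle: White dropper bottle of glue, 29 mm diameter, 80 mm tall, standing on the bench left of the jig; origin at its base. Leave alone.
- tape_roll: Roll of tan tape, 100 x 98 x 25 mm, lying flat behind; origin at its underside. Leave alone.
- screwdriver: Red-handled screwdriver, 188 mm long, lying at the back left; origin at its underside. Leave alone.
- cutter: Yellow cutter knife, 148 mm long, lying at the left; origin at its underside. Leave alone.
Mind the look-alikes: they are no part of the job. Of the things that look like the stud, the larger one is meant.

How it is judged:
On the way, in this order (a step that is already met when the one before it is completed fails the run):
1. the batten lies home against the rail and both dowels, before the square is brought into the corner (x of stud_mid in the frame of stud_seat between -0.0025 and 0.0025 m and y of stud_mid in the frame of stud_seat between -0.0025 and 0.0025 m and z of stud_mid in the frame of stud_seat between -0.004 and 0.004 m and angle between the x axis of stud and the x axis of jig, either way round below 0.02 rad and distance between square_corner and jig_corner above 0.03 m), for 0.2 s.
2. the square lies flat in the inside corner with both outer edges against rail and batten (x of square_corner in the frame of jig_corner between -0.0025 and 0.0025 m and y of square_corner in the frame of jig_corner between -0.003 and 0.003 m and z of square_corner in the frame of jig_corner between -0.004 and 0.004 m and angle between the x axis of square and the x axis of jig, either way round below 0.015 rad and contact force between square and rail above 2 N and contact force between square and stud above 2 N), for 0.2 s.
At the end, for the whole second after the job is handed in: Ends holding: fingers on the square; it presses rail and batten with over 2 N each, at rest. Square corner within 2.5 mm (x) and 3 mm (y) of the jig corner, flat within 4 mm, parallel within 0.015 rad. Batten centre within 2.5 mm of its seat (height 4 mm), parallel within 0.02 rad (all of step 2 and x of stud_mid in the frame of stud_seat between -0.0025 and 0.0025 m and y of stud_mid in the frame of stud_seat between -0.0025 and 0.0025 m and z of stud_mid in the frame of stud_seat between -0.004 and 0.004 m and angle between the x axis of stud and the x axis of jig, either way round below 0.02 rad and contact force between the fingers and square above 2 N and linear speed of each of square, stud below 0.01 m/s); the arm keeps its last pose, push and grip.
It fails at once if the glue bottle is moved more than 30 mm (distance of glue_bottle from where it was at the start of the episode above 0.03 m).
It fails at once if the tape roll is moved more than 30 mm (distance of tape_roll from where it was at the start of the episode above 0.03 m).
It fails at once if the screwdriver is moved more than 30 mm (distance of screwdriver from where it was at the start of the episode above 0.03 m).
It fails at once if the cutter is moved more than 30 mm (distance of cutter from where it was at the start of the episode above 0.03 m).
It also fails if it takes over 58 s, if anything falls off the work surface, if the arm or the gripper's body presses on something with over 40 N, if the wrist force passes 120 N, or if a joint passes its speed limit or range.

## Robot

A 6-joint arm with a two-finger parallel gripper is mounted at the origin on a cart in front of the work surface, level with it; the furniture and walls round the work are solid. World frame = base frame: x ahead of the robot, y to its left, z up, the work surface at z = 0. Lengths are in m, angles in rad, forces in N, time in s.
With the tool pointing down it reaches from about 0.275 to 0.775 m from the base axis. Payload 14.6 kg.
Tool frame: the origin (TCP) lies midway between the tips of the shut fingers; the grasp point (between the pads) lies 19 mm behind it; z points along the fingers, y is the line along which they close (so a half turn about z gives the same grasp; the last joint's range is limited). The gripper opens to 85 mm and grips with 20 to 120 N. Pads are 22 mm wide; open, the fingers measure 114 mm over their backs; the gripper's body (76 mm by 85 mm) begins 54 mm behind the grasp point. The pads swing forward as they close: fully open they stand 13 mm farther back than shut.
Start: joints at [1.023, 0.263, -0.048, 1.259, 0, 1.415], TCP at [0.201, 0.485, 0.231] pointing down, gripper open.
Joint ranges: [-2.65, 2.65], [-0.89, 1.7], [-1.18, 1.37], [-2.13, 2.11], [-1.35, 1.29], [-3.14, 3.14]. Speed limits (rad/s): [1.89, 1.89, 2.57, 2.79, 3.14, 3.14].

## Interface

Orientations are given as a unit quaternion [w, x, y, z].
In Python, from workcell import arm gives the robot as it stands.
- The arm moves only by the tool move_arm, never from a script. Its argument "series" is a list of rows, each a list of 3 entries, a list of its own where there are three numbers: the shift along the tool's x, y, z in units of 0.02 m (1.0 is 0.02 m), then the turn, a rotation vector about the tool's x, y, z in units of 5 degrees (1.0 is 5 degrees), then the gripper command: -1 is fully open, 1 is shut, values between are in proportion. In form: [[[dx, dy, dz], [rx, ry, rz], fingers], ...]. A call has 1 to 10 rows; each row shifts and turns the commanded pose from where the row before left it, along the tool's axes as they then stand; what a row does not reach is not made up. A row lasts 1/10 s, in which the tool goes at most 50 mm and 8.59 degrees, less where a joint would pass 70% of its speed; a pose out of reach is approached as far as the arm can. A call with a number of a shift or a turn outside -1 to 1 is refused whole. A call with a gripper value outside its range is refused whole. The fingers move at their own pace and stop on an object; "grip_force" is the grip in N (left out, the last holds). Time passes only in rows, so rows that do not move let the fingers close. It gives the time, the measured TCP pose, the force, the opening and the grip force at its end, in the units of the state.
- arm.sense(): the state, without advancing time (a new reading comes with each control period).
- arm.get_image(name): name is "scene" or "side" or "wrist"; returns the picture (384x512x3 uint8, red, green, blue); there is no depth.
- arm.camera_params(name): a dict with "K" (3x3 intrinsics, pixels), "rvec" (rotation vector, rad) and "tvec" (3), from world to camera coordinates, as OpenCV has them; the wrist camera has in their place "hand_eye" (4x4, takes a point from camera to tool coordinates, whose origin is the TCP and whose axes are the flange's). Camera axes: x right, y down, z forward; pixel columns grow to the right and rows downward; lengths in m; the calibration is good to about 2 mm. A picture is of the moment at which its call begins: read the wrist's pose just before it. camera_params takes no time and is no camera call.
- arm.job_done(): hands the job in; it is judged then, once.
The state is a dict: "t": time; "joint_pos": joint angles; "joint_vel": joint speeds; "joint_efforts": joint torques, N m; "position": TCP position; "ee_rot": TCP orientation; "force": force on the tool from outside, world axes, zero at the start; "ft_torque": the same for the moment, N m; "grip_width": finger opening in m; "grip_force": force on a finger pad.
Only numpy, scipy, OpenCV 4.12 (cv2) and the standard library are available. Lean on these libraries where they do the work, as an engineer would, in place of code of your own. Each camera call takes 0.05 s, during which the arm holds its last target. There are 200 camera calls.

## Working session

There is one attempt and no reset: what is moved stays moved. The work goes in short steps, Python scripts to look and compute and a tool call to move; the robot and the scene stay as the last step left them, time stands still between calls to the robot, and variables do not carry over. Pictures are saved under pics/ and viewed, at most 10 in all, crops included, and the job is handed in when it is done.

Besides the shell and the picture viewer there is one more tool, called after "Request:" as name(argument=value, ...) on one line, values as JSON. move_arm: Moves the arm, as the interface text tells. Its arguments: {"type":"object","properties":{"series":{"type":"array","items":{"type":"array"}},"grip_force":{"type":"number"}},"required":["series"]}

```bash
mkdir -p pics; ls
python3 - <<'E'
from workcell import arm
import cv2
s=arm.sense();print({k:s[k] for k in ('t','position','ee_rot','grip_width')})
for n in ('scene','side'):
    cv2.imwrite(f'pics/{n}0.png',cv2.cvtColor(arm.get_image(n),cv2.COLOR_RGB2BGR))
    print(arm.camera_params(n))
print(arm.camera_params('wrist'))
E
```

```text
pics
{'t': 0.0, 'position': array([0.20082086, 0.48477229, 0.23082655]), 'ee_rot': array([-1.81675949e-04,  1.95149026e-01,  9.80773460e-01, -4.94352633e-04]), 'grip_width': 0.08547695538028943}
{'K': array([[388.2311456 ,   0.        , 253.65283179],
       [  0.        , 388.2311456 , 191.01410146],
       [  0.        ,   0.        ,   1.        ]]), 'rvec': array([ 2.03158981, -0.68520659,  0.35467759]), 'tvec': array([-0.42620538,  0.2698088 ,  0.84921259])}
{'K': array([[485.80508804,   0.        , 258.25029306],
       [  0.        , 485.80508804, 186.73535993],
       [  0.        ,   0.        ,   1.        ]]), 'rvec': array([ 0.00865342, -2.86762904,  1.25427948]), 'tvec': array([ 0.5774269 , -0.01785039,  1.49021713])}
{'K': array([[274.29803147,   0.        , 254.91919436],
       [  0.        , 274.29803147, 189.98655553],
       [  0.        ,   0.        ,   1.        ]]), 'hand_eye': array([[-6.82137177e-04, -9.60544232e-01, -2.78126434e-01,
         7.02504121e-02],
       [ 9.99999682e-01, -7.70171153e-04,  2.07267242e-04,
         6.79044310e-04],
       [-4.13294310e-04, -2.78126205e-01,  9.60544452e-01,
        -1.42765122e-01],
       [ 0.00000000e+00,  0.00000000e+00,  0.00000000e+00,
         1.00000000e+00]])}
```

```bash
python3 -c "
import cv2
for n in ('scene','side'):
    cv2.imwrite(f'pics/{n}0b.png',cv2.resize(cv2.imread(f'pics/{n}0.png'),(800,600),interpolation=cv2.INTER_CUBIC))"
```

```text
(no output)
```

View pics/scene0b.png

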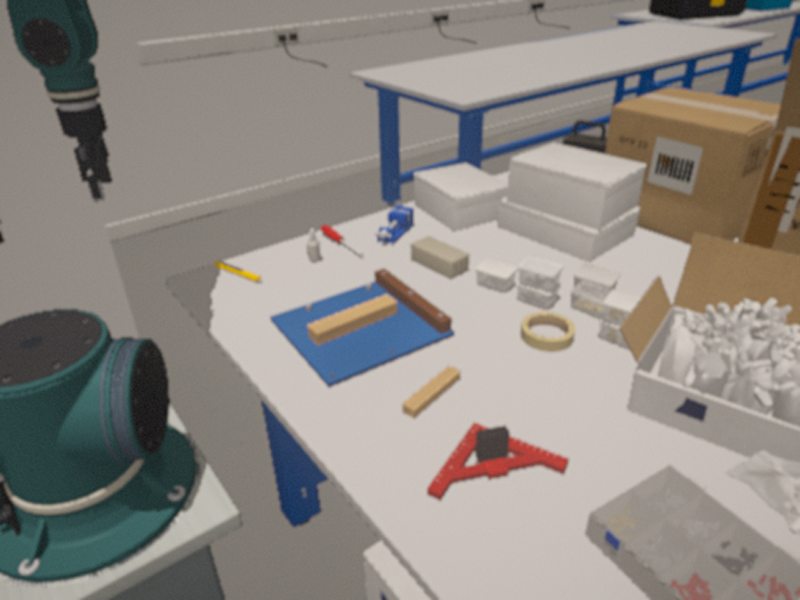

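View pics/side0b.png

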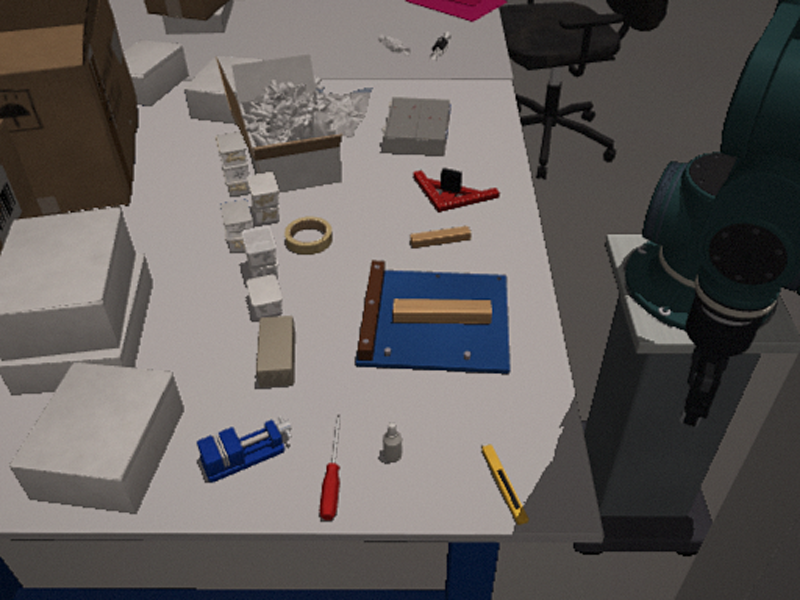

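The side view shows the jig corners at (508,371), (508,275) and (357,367), the batten from (393,310) to (492,312), and the square's vertex at about (438,208). The small batten at (440,237) is the decoy. Next I'll get rough world positions.

```bash
cat > h.py <<'E'
import numpy as np, cv2
from scipy.spatial.transform import Rotation as R
from workcell import arm
def cam(name, s=None):
    p=arm.camera_params(name); K=p['K']
    if name!='wrist':
        Rw=R.from_rotvec(p['rvec']).as_matrix(); return K,Rw,np.asarray(p['tvec'])
    T=np.eye(4); q=s['ee_rot']; T[:3,:3]=R.from_quat(np.r_[q[1:],q[0]]).as_matrix(); T[:3,3]=s['position']
    M=np.linalg.inv(T@p['hand_eye']); return K,M[:3,:3],M[:3,3]
def unproj(c,uv,z):
    K,Rw,t=c; C=-Rw.T@t; out=[]
    for (u,v),zz in zip(uv,np.broadcast_to(z,len(uv))):
        d=Rw.T@np.linalg.solve(K,[u,v,1]); out.append(C+d*(zz-C[2])/d[2])
    return np.array(out)
def proj(c,P):
    K,Rw,t=c; q=(K@(Rw@np.atleast_2d(P).T+t[:,None])).T; return q[:,:2]/q[:,2:]
E
python3 - <<'E'
from h import *
np.set_printoptions(precision=3,suppress=True)
f=1.5625
for n,pts in {'side':dict(jig_nl=(508,371,.012),jig_nr=(508,275,.012),jig_fl=(357,367,.012),b1=(393,303,.04),b2=(491,305,.04),v=(438,208,.007),t1=(415,175,.007),t2=(498,193,.007),grip=(451,170,.063),bottle=(391,458,0),tape=(309,240,.0),cut=(520,520,0),cut2=(488,450,0),decoy=(440,240,0)),
 'scene':dict(jig_nl=(273,319,.012),jig_nr=(331,380,.012),jig_fr=(452,332,.012),b1=(309,326,.04),b2=(395,302,.04),v=(475,428,.007),t1=(435,492,.007),t2=(565,464,.007),grip=(492,432,.063),bottle=(314,260,0))}.items():
    c=cam(n)
    for k,p in pts.items(): print(n,k,unproj(c,[(p[0]/f,p[1]/f)],p[2])[0])
E
```

```text
side jig_nl [0.395 0.241 0.012]
side jig_nr [ 0.372 -0.009  0.012]
side jig_fl [0.656 0.232 0.012]
side b1 [0.596 0.1   0.04 ]
side b2 [0.416 0.106 0.04 ]
side v [ 0.504 -0.237  0.007]
side t1 [ 0.554 -0.365  0.007]
side t2 [ 0.368 -0.293  0.007]
side grip [ 0.475 -0.301  0.063]
side bottle [0.593 0.412 0.   ]
side tape [ 0.778 -0.134  0.   ]
side cut [0.401 0.52  0.   ]
side cut2 [0.44  0.397 0.   ]
side decoy [ 0.502 -0.134  0.   ]
scene jig_nl [0.393 0.22  0.012]
scene jig_nr [ 0.385 -0.011  0.012]
scene jig_fr [ 0.639 -0.031  0.012]
scene b1 [0.419 0.117 0.04 ]
scene b2 [0.592 0.085 0.04 ]
scene v [ 0.502 -0.241  0.007]
scene t1 [ 0.375 -0.299  0.007]
scene t2 [ 0.554 -0.373  0.007]
scene grip [ 0.473 -0.303  0.063]
scene bottle [0.591 0.405 0.   ]
```

Request:
move_arm(series=[[[-0.5,-1,0],[0,0,-1],-1],[[-0.7,-1,0],[0,0,-1],-1],[[-0.7,-1,0],[0,0,-1],-1],[[-0.7,-1,0],[0,0,-1],-1],[[-0.7,-1,0],[0,0,0],-1],[[-0.7,-1,0],[0,0,0],-1],[[-0.7,-1,0],[0,0,0],-1],[[-0.7,-1,0],[0,0,0],-1],[[-0.7,-1,0],[0,0,0],-1],[[-0.7,-1,0],[0,0,0],-1]])

```text
t: 1.1
position: [0.3094, 0.2707, 0.2312]
ee_rot: [-0.0, 0.022, 1.0, -0.0]
force: [-0.4, 0.6, -0.1]
grip_width: 0.085
grip_force: 0.0
```

Request:
move_arm(series=[[[-0.8,-1,0],[0,0,0],-1],[[-0.8,-1,0],[0,0,0],-1],[[-0.8,-1,0],[0,0,0],-1],[[-0.8,-1,0],[0,0,0],-1],[[-0.8,-1,0],[0,0,0],-1],[[-0.8,-1,0],[0,0,0],-1],[[-0.8,-1,0],[0,0,0],-1],[[-0.8,-1,0],[0,0,0],-1],[[-0.2,-0.3,0],[0,0,0],-1],[[0,0,0],[0,0,0],-1]])

```text
t: 2.1
position: [0.4338, 0.0996, 0.231]
ee_rot: [-0.0, 0.023, 1.0, 0.0]
force: [-0.5, 0.0, 0.1]
grip_width: 0.0855
grip_force: 0.0
```

Run:
```python
from h import *
import json
s=arm.sense();print(s['t'],s['position'],s['ee_rot'])
im=arm.get_image('wrist');cv2.imwrite('pics/w1.png',im[:,:,::-1])
json.dump(dict(position=list(s['position']),ee_rot=list(s['ee_rot'])),open('w1.json','w'))
cv2.imwrite('pics/w1b.png',cv2.resize(im[:,:,::-1],(800,600),interpolation=cv2.INTER_CUBIC))
```

```text
2.1 [0.43381937 0.09959355 0.23098855] [-3.78373283e-04  2.26448167e-02  9.99743501e-01  2.72145205e-05]
```

View pics/w1b.png

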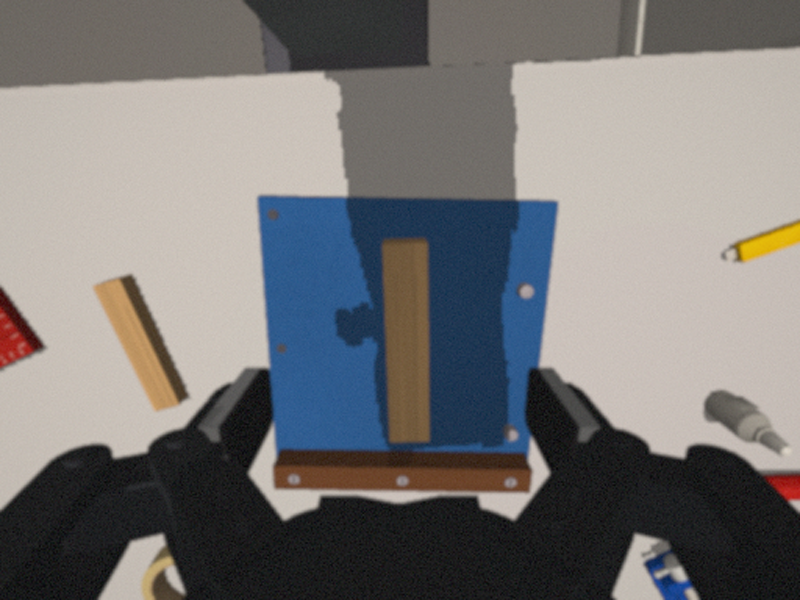

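Wrist view: board near corners are at (259,197) and (557,201), dowels at (526,291) and (511,434), rail along the bottom, and batten corners at (383,240), (428,239), (431,443) and (389,442). I'll fit the poses to these.

```bash
cat >> h.py <<'E'
from scipy.optimize import least_squares
def fit(c,uv,P,x0):
    uv=np.array(uv,float); P=np.array(P,float)/1000
    def W(p): 
        a=p[2]; cs,sn=np.cos(a),np.sin(a)
        return np.c_[p[0]+cs*P[:,0]-sn*P[:,1],p[1]+sn*P[:,0]+cs*P[:,1],P[:,2]]
    r=least_squares(lambda p:(proj(c,W(p))-uv).ravel(),x0,loss='soft_l1')
    return r.x,(proj(c,W(r.x))-uv)
def injig(j,p):
    d=np.array(p[:2])-j[:2]; c,s=np.cos(j[2]),np.sin(j[2]); return np.array([c*d[0]+s*d[1],-s*d[0]+c*d[1]])*1000
def fromjig(j,p):
    c,s=np.cos(j[2]),np.sin(j[2]); return np.array([j[0]+(c*p[0]-s*p[1])/1e3,j[1]+(s*p[0]+c*p[1])/1e3])
E
python3 - <<'E'
from h import *
import json
np.set_printoptions(precision=4,suppress=True)
s=json.load(open('w1.json'));c=cam('wrist',s);f=1.5625
j,r=fit(c,np.array([(259,197),(557,201),(526,291),(511,434),(275,488),(529,491)])/f,[(-135,-125,12),(-135,125,12),(-60,102,24),(80,102,24),(131,-120,40),(131,120,40)],[.52,.11,0]);print(j,r)
b,r=fit(c,np.array([(383,241),(428,240),(431,443),(389,442)])/f,[(-90,-18,40),(-90,18,40),(90,18,40),(90,-18,40)],[.5,.1,0]);print(b,r)
print(injig(j,b),np.degrees(b[2]-j[2]))
E
```

```text
[ 0.5186  0.1016 -0.06  ] [[-2.5497 -0.9601]
 [ 0.952  -0.7337]
 [ 0.0156  0.0048]
 [ 0.3671  0.7041]
 [-1.1291  1.2947]
 [ 0.8973  1.2392]]
[ 0.5054  0.1049 -0.0197] [[-0.2964  0.5632]
 [ 0.3812  0.428 ]
 [-0.6799 -1.5779]
 [ 0.5462 -0.3445]]
[-13.3273   2.5745] 2.31047781808275
```

Run:
```python
from h import *
import json
np.set_printoptions(precision=4,suppress=True)
s=json.load(open('w1.json'));c=cam('wrist',s)
im=cv2.imread('pics/w1.png').astype(int);B,G,Rr=im[...,0],im[...,1],im[...,2]
blue=(B-Rr>25)
brown=(Rr-B>18)&(Rr<130)
def line(uv,z,name):
    P=unproj(c,uv,z)[:,:2]; vx,vy,x0,y0=cv2.fitLine(P.astype(np.float32),cv2.DIST_HUBER,0,.01,.01).ravel()
    res=np.abs((P-[x0,y0])@[-vy,vx]);print(name,len(P),'dir deg',np.degrees(np.arctan2(vy,vx)),'pt',x0,y0,'res',np.median(res))
# near edge of board
pts=[]
for u in range(172,350,4):
    v=np.where(blue[110:290,u])[0]
    if len(v): pts.append((u,110+v[0]-.5))
line(pts,.012,'board near')
for nm,sel in (('left',0),('right',-1)):
    pts=[]
    for v in range(130,225,3):
        u=np.where(blue[v,155:370])[0]
        if len(u): pts.append((155+u[sel]+(-.5 if sel==0 else .5),v))
    line(pts,.012,'board '+nm)
p1=[];p2=[]
for u in range(182,334,4):
    v=np.where(brown[288:325,u])[0]
    if len(v): p1.append((u,288+v[-1]+.5)); p2.append((u,288+v[0]-.5))
line(p1,.040,'rail far top');line(p2,.012,'rail near bottom')
```

```text
board near 45 dir deg 86.24627 pt 0.38419902 0.10912301 res 0.0003072491783501355
board left 32 dir deg -3.5613284 pt 0.44510913 -0.017921327 res 0.0003440385486808621
board right 32 dir deg -3.5700808 pt 0.45653042 0.22963902 res 0.00036036972958541826
rail far top 38 dir deg 86.44218 pt 0.6463208 0.08739098 res 0.0004380792934046716
rail near bottom 38 dir deg 86.346855 pt 0.6274156 0.093028225 res 0.0004274732022954523
```

Request:
move_arm(series=[[[-0.89,0.12,0.8],[0,0,0.2],-1],[[-0.89,0.12,0.8],[0,0,0],-1],[[-0.89,0.12,0.8],[0,0,0],-1],[[-0.89,0.12,0.8],[0,0,0],-1],[[0,0,1],[0,0,0],-1],[[0,0,1],[0,0,0],-1],[[0,0,1],[0,0,0],-1],[[0,0,1],[0,0,0],-1],[[0,0,1],[0,0,0],-1],[[0,0,0],[0,0,0],-1]])

```text
t: 3.15
position: [0.5033, 0.1066, 0.0656]
ee_rot: [-0.002, 0.03, 1.0, -0.0]
force: [0.1, -0.2, 1.1]
grip_width: 0.0855
grip_force: 0.0
```

Run:
```python
from h import *
s=arm.sense();print(s['t'],s['position'],s['ee_rot'],s['force'])
im=arm.get_image('wrist')
cv2.imwrite('pics/w2b.png',cv2.resize(im[:,:,::-1],(800,600),interpolation=cv2.INTER_CUBIC))
c=cam('wrist',s);j=np.array([.5193,.1016,-.0633]);f=1.5625
P=[(*fromjig(j,p[:2]),p[2]/1e3) for p in [(-60,102,24),(80,102,24),(105,-100,40),(105,100,40),(105,-100,12)]]
print((proj(c,P)*f).round())
```

```text
3.15 [0.50332129 0.10658825 0.0655534 ] [-1.86995022e-03  2.99912080e-02  9.99548411e-01 -7.40641668e-05] [ 0.06882879 -0.22004963  1.06236971]
[[625. 237.]
 [585. 506.]
 [189. 570.]
 [588. 571.]
 [212. 526.]]
```

View pics/w2b.png

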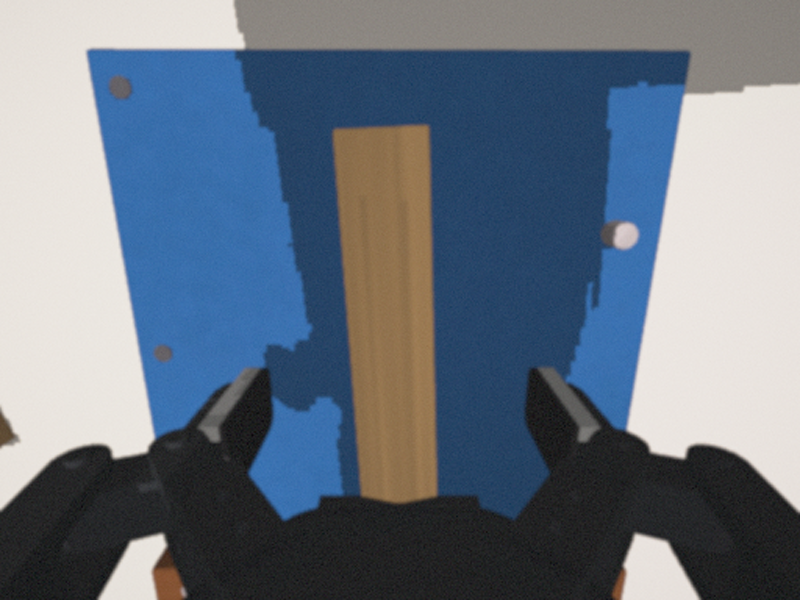

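The dowel at (626,236) matches its predicted (625,237), and the batten lies centred between the fingers. Next I descend and grip.

Request:
move_arm(series=[[[0,0,1],[0,0,0],-1],[[0,0,1],[0,0,0],-1],[[0,0,0.55],[0,0,0],-1],[[0,0,0],[0,0,0],1],[[0,0,0],[0,0,0],1],[[0,0,0],[0,0,0],1],[[0,0,0],[0,0,0],1],[[0,0,0],[0,0,0],1],[[0,0,0],[0,0,0],1],[[0,0,0],[0,0,0],1]], grip_force=25)

```text
t: 4.2
position: [0.506, 0.1056, 0.0174]
ee_rot: [0.001, 0.03, 1.0, 0.0]
force: [-1.9, 0.2, 8.6]
grip_width: 0.036
grip_force: 24.3
```

Request:
move_arm(series=[[[0,0.4,-0.15],[0,0,0],1],[[-0.2,0.6,0],[0,0,0],1],[[-0.3,0.6,0],[0,0,0],1],[[-0.3,0.6,0],[0,0,0],1],[[-0.3,0.6,0],[0,0,0],1],[[-0.1,0.5,0],[0,0,0],1],[[0,0.2,0],[0,0,0],1],[[0,0.1,0],[0,0,0],1],[[0,0,0],[0,0,0],1]])

```text
t: 5.1
position: [0.5335, 0.176, 0.0192]
ee_rot: [-0.0, 0.031, 1.0, -0.0]
force: [0.4, -0.6, -1.5]
grip_width: 0.0355
grip_force: 25.8
```

Request:
move_arm(series=[[[-0.1,0.1,0],[0,0,0],1],[[-0.1,0,0],[0,0,0],1],[[0,0,0],[0,0,0],1]])

```text
t: 5.4
position: [0.5374, 0.1775, 0.0191]
ee_rot: [-0.001, 0.031, 1.0, -0.0]
force: [-4.0, -2.4, -0.4]
grip_width: 0.0353
grip_force: 24.9
```

Request:
move_arm(series=[[[-0.1,0.1,0],[0,0,0],1],[[-0.1,0.1,0],[0,0,0],1],[[0,0,0],[0,0,0],1],[[0,0,0],[0,0,0],1]])

```text
t: 5.8
position: [0.538, 0.1784, 0.0187]
ee_rot: [-0.003, 0.031, 0.999, -0.003]
force: [-21.5, -23.7, 15.3]
grip_width: 0.0354
grip_force: 26.9
```

Request:
move_arm(series=[[[0,0,0],[0,0,0],-0.3],[[0,0,0],[0,0,0],-0.3],[[0,0,0],[0,0,0],-0.3],[[0,0,-1],[0,0,0],-0.3],[[0,0,-1],[0,0,0],-0.3],[[0.3,-0.8,-1],[0,0,0],-1],[[0.3,-0.8,-1],[0,0,0],-1],[[0.3,-0.8,-1],[0,0,0],-1],[[0.3,-0.8,-1],[0,0,0],-1],[[0,0,0],[0,0,0],-1]])

```text
t: 6.8
position: [0.5152, 0.1182, 0.1417]
ee_rot: [0.002, 0.031, 1.0, 0.0]
force: [-0.1, 0.7, -0.0]
grip_width: 0.0855
grip_force: 0.0
```

Run:
```python
from h import *
np.set_printoptions(precision=4,suppress=True)
s=arm.sense();print(s['t'],s['position'],s['ee_rot'],s['force'])
im=arm.get_image('wrist')
c=cam('wrist',s);j=np.array([.5193,.1016,-.0633]);f=1.5625
P=[(*fromjig(j,p[:2]),p[2]/1e3) for p in [(-75,60,40),(-75,96,40),(105,96,40),(105,60,40),(-60,102,24),(80,102,24)]]
q=proj(c,P);print((q*f).round(1))
big=cv2.resize(im[:,:,::-1],(800,600),interpolation=cv2.INTER_CUBIC)
cv2.imwrite('pics/w3.png',im[:,:,::-1])
cv2.imwrite('pics/w3b.png',big)
```

```text
6.8 [0.5152 0.1182 0.1417] [0.0021 0.0311 0.9995 0.0002] [-0.1239  0.7027 -0.0181]
[[477.1 172.3]
 [542.9 172.3]
 [517.1 453.8]
 [463.  453.8]
 [541.8 198.6]
 [522.4 407.8]]
```

View pics/w3b.png

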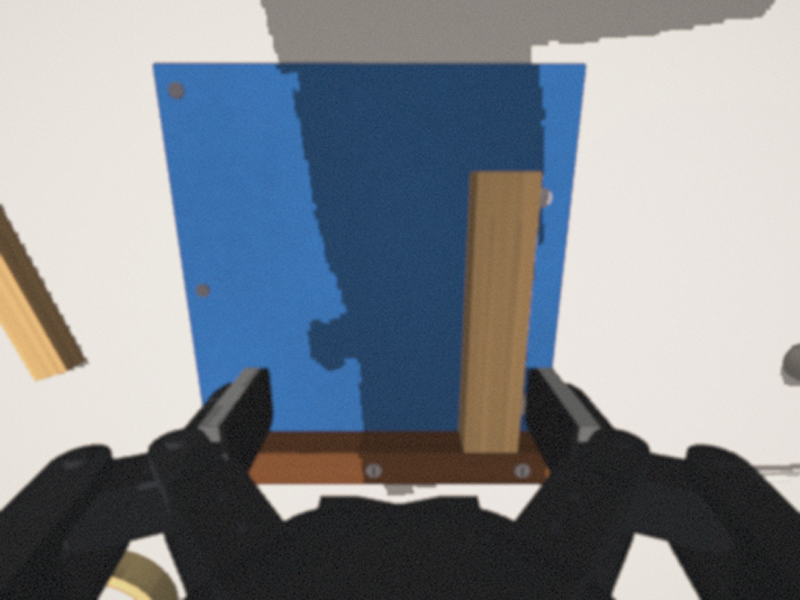

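The batten top edge spans (470–542,172) against a predicted 477–542 (the extra is its side face). It touches the dowel at (545,197) and butts the rail at row 453, so it is home. Next is the square.

Request:
move_arm(series=[[[0.1,-1,-0.4],[0,0,0],-1],[[0.1,-1,-0.4],[0,0,0],-1],[[0.1,-1,-0.4],[0,0,0],-1],[[0.1,-1,-0.4],[0,0,0],-1],[[0.1,-1,-0.4],[0,0,0],-1],[[0.1,-1,-0.4],[0,0,0],-1],[[0.1,-1,-0.4],[0,0,0],-1],[[0.1,-1,-0.4],[0,0,0],-1],[[0.1,-1,0],[0,0,0],-1],[[0.1,-1,0],[0,0,0],-1]])

```text
t: 7.85
position: [0.4825, -0.0796, 0.2025]
ee_rot: [-0.0, 0.03, 1.0, 0.0]
force: [0.5, 0.7, 1.0]
grip_width: 0.0852
grip_force: 0.0
```

Request:
move_arm(series=[[[0.1,-1,0],[0,0,0],-1],[[0.1,-1,0],[0,0,0],-1],[[0.1,-1,0],[0,0,0],-1],[[0.1,-1,0],[0,0,0],-1],[[0.1,-1,0],[0,0,0.9],-1],[[0.1,-1,0],[0,0,0.9],-1],[[0.1,-1,0],[0,0,0.9],-1],[[0.1,-1,0],[0,0,1],-1],[[0,-1,0],[0,0,0],-1],[[0,0,0],[0,0,0],-1]])

```text
t: 8.85
position: [0.4397, -0.2555, 0.2022]
ee_rot: [-0.0, 0.192, 0.981, 0.0]
force: [0.4, -0.5, -0.3]
grip_width: 0.0854
grip_force: 0.0
```

Run:
```python
from h import *
import json
s=arm.sense();print(s['t'],s['position'],s['ee_rot'],s['joint_pos'])
im=arm.get_image('wrist');cv2.imwrite('pics/w4.png',im[:,:,::-1])
json.dump(dict(position=list(s['position']),ee_rot=list(s['ee_rot'])),open('w4.json','w'))
cv2.imwrite('pics/w4b.png',cv2.resize(im[:,:,::-1],(800,600),interpolation=cv2.INTER_CUBIC))
```

```text
8.85 [ 0.43968194 -0.25552123  0.20217514] [-3.59729455e-04  1.91560672e-01  9.81480696e-01  1.49341445e-04] [-6.86759244e-01  2.46499710e-01 -1.51495352e-01  1.17357633e+00
 -7.81647126e-05 -3.01255143e-01]
```

View pics/w4b.png

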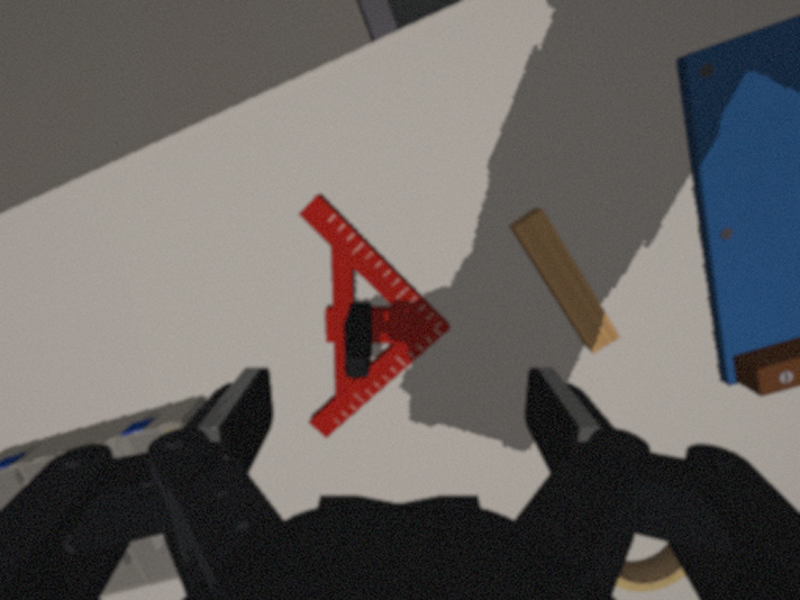

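The square's corner is at (450,326), its outer tips at (319,194) and (325,437), and the grip top at about (358,338).

Run:
```python
from h import *
import json
np.set_printoptions(precision=4,suppress=True)
s=json.load(open('w4.json'));c=cam('wrist',s);f=1.5625
q,r=fit(c,np.array([(450,326),(319,194),(325,437)])/f,[(52,52,14),(-98,52,14),(52,-98,14)],[.475,-.305,.4]);print(q,np.degrees(q[2]),r)
print((proj(c,[(q[0],q[1],.063)])*f))
Rt=R.from_quat(np.r_[s['ee_rot'][1:],s['ee_rot'][0]]).as_matrix()
print('tool y deg',np.degrees(np.arctan2(Rt[1,1],Rt[0,1])))
print('delta tool units',Rt.T@(np.array([*q[:2],.045])-s['position'])/.02)
```

```text
[ 0.4751 -0.3016  0.3769] 21.592543536336706 [[ 0.7169  1.0811]
 [-0.6664 -1.3799]
 [ 0.0261  0.3575]]
[[355.8576 349.4484]]
tool y deg 67.91224040642075
delta tool units [-2.5121 -1.4716  7.8566]
```

Request:
move_arm(series=[[[-0.63,-0.37,0.7],[0,0,0.26],-1],[[-0.63,-0.37,0.7],[0,0,0],-1],[[-0.63,-0.37,0.7],[0,0,0],-1],[[-0.63,-0.37,0.7],[0,0,0],-1],[[0,0,1],[0,0,0],-1],[[0,0,1],[0,0,0],-1],[[0,0,1],[0,0,0],-1],[[0,0,1],[0,0,0],-1],[[0,0,1],[0,0,0],-1],[[0,0,0],[0,0,0],-1]])

```text
t: 9.9
position: [0.4737, -0.3003, 0.0439]
ee_rot: [-0.002, 0.202, 0.979, 0.001]
force: [-0.3, 1.1, 0.5]
grip_width: 0.0852
grip_force: 0.0
```

Request:
move_arm(series=[[[0,0,0.6],[0,0,0],-1],[[0,0,0.45],[0,0,0],-1],[[0,0,0],[0,0,0],1],[[0,0,0],[0,0,0],1],[[0,0,0],[0,0,0],1],[[0,0,0],[0,0,0],1],[[0,0,0],[0,0,0],1],[[0,0,0],[0,0,0],1],[[0,0,0],[0,0,0],1],[[0,0,0],[0,0,0],1]], grip_force=100)

```text
t: 10.9
position: [0.4747, -0.3015, 0.0269]
ee_rot: [0.0, 0.202, 0.979, -0.0]
force: [-1.4, 1.1, 6.3]
grip_width: 0.0167
grip_force: 98.4
```

Request:
move_arm(series=[[[0,0,-0.5],[0,0,0],1],[[0,0,-0.8],[0,0,0],1],[[0,0,-0.8],[0,0,0.9],1],[[0,0,-0.8],[0,0,0.9],1],[[0,0,-0.8],[0,0,0.9],1],[[0,0,0],[0,0,0.9],1],[[0,0,0],[0,0,0.9],1],[[0,0,0],[0,0,0.56],1],[[0,0,0],[0,0,0],1],[[0,0,0],[0,0,0],1]])

```text
t: 11.9
position: [0.4745, -0.3011, 0.1006]
ee_rot: [0.0, 0.411, 0.912, 0.0]
force: [0.2, -0.5, -2.0]
grip_width: 0.0173
grip_force: 97.4
```

Request:
move_arm(series=[[[0.4,0.5,0],[0,0,0],1],[[0.7,0.95,0],[0,0,0],1],[[0.7,0.95,0],[0,0,0],1],[[0.7,0.95,0],[0,0,0],1],[[0.7,0.95,0],[0,0,0],1],[[0.7,0.95,0],[0,0,0],1],[[0.7,0.95,0],[0,0,0],1],[[0.7,0.95,0],[0,0,0],1],[[0.4,0.5,0],[0,0,0],1],[[0,0,0],[0,0,0],1]])

```text
t: 12.9
position: [0.5139, -0.1129, 0.1004]
ee_rot: [-0.0, 0.41, 0.912, 0.0]
force: [-1.1, -0.1, -2.7]
grip_width: 0.0168
grip_force: 97.7
```

Request:
move_arm(series=[[[0.5,0.7,0],[0,0,0],1],[[0.7,0.95,0],[0,0,0],1],[[0.7,0.95,0],[0,0,0],1],[[0.7,0.95,0],[0,0,0],1],[[0.7,0.95,0],[0,0,0],1],[[0.7,0.95,0],[0,0,0],1],[[0.7,0.95,0],[0,0,0],1],[[0.7,0.95,0],[0,0,0],1],[[0.58,0.85,0],[0,0,0],1],[[0.3,0.4,0],[0,0,0],1]])

```text
t: 13.9
position: [0.5602, 0.0942, 0.1002]
ee_rot: [0.0, 0.411, 0.912, 0.0]
force: [0.9, -1.0, -2.9]
grip_width: 0.0168
grip_force: 98.0
```

Request:
move_arm(series=[[[0,0,0],[0,0,0],1],[[0,0,0],[0,0,0],1]])

```text
t: 14.1
position: [0.5597, 0.0927, 0.1002]
ee_rot: [-0.0, 0.412, 0.911, -0.0]
force: [-0.7, 0.3, -2.6]
grip_width: 0.0168
grip_force: 98.0
```

Run:
```python
from h import *
np.set_printoptions(precision=4,suppress=True)
s=arm.sense();print(s['t'],s['position'],s['ee_rot'],s['force'])
im=arm.get_image('wrist');c=cam('wrist',s);f=1.5625
j=np.array([.5193,.1016,-.0633])
print('injig',injig(j,s['position']))
P=[(*fromjig(j,p[:2]),p[2]/1e3) for p in [(-75,60,40),(105,60,40),(-135,-125,12)]]
print(proj(c,P)*f)
z0=s['position'][2]-.0269+.014
q=[*s['position'][:2],-.0633]; P=[(*fromjig(np.array(q),p),z0) for p in [(52,52),(-98,52),(52,-98)]]
print(proj(c,P)*f)
cv2.imwrite('pics/w5b.png',cv2.resize(im[:,:,::-1],(800,600),interpolation=cv2.INTER_CUBIC))
```

```text
14.1 [0.5597 0.0927 0.1002] [-0.      0.4116  0.9113 -0.0002] [-0.6995  0.2562 -2.6239]
injig [40.9196 -6.3684]
[[312.2829  27.3337]
 [581.3901 316.459 ]
 [  9.2187 231.2934]]
[[582.664  358.9675]
 [295.9117  59.5617]
 [326.5423 569.6259]]
```

View pics/w5b.png

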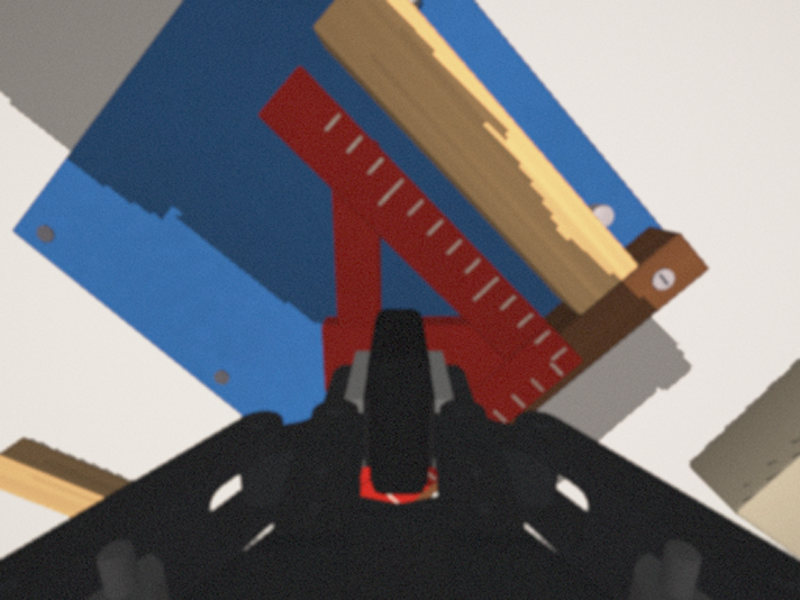

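The square's corner at (582,360) matches its predicted (583,359), and the batten's end corner at (583,316) fits as well. Now I lower it onto the board.

Request:
move_arm(series=[[[0,0,0.7],[0,0,0],1],[[0,0,0.8],[0,0,0],1],[[0,0,0.7],[0,0,0],1],[[0,0,0.5],[0,0,0],1],[[0,0,0.3],[0,0,0],1],[[0,0,0.1],[0,0,0],1],[[0,0,0],[0,0,0],1]])

```text
t: 14.85
position: [0.5598, 0.093, 0.039]
ee_rot: [0.0, 0.412, 0.911, -0.0]
force: [-3.4, -2.3, 3.8]
grip_width: 0.0168
grip_force: 98.8
```

Request:
move_arm(series=[[[0.02,0.2,0],[0,0,0],1],[[0.02,0.3,0],[0,0,0],1],[[0.02,0.2,0],[0,0,0],1],[[0.02,0.1,0],[0,0,0],1],[[0,0,0],[0,0,0],1]])

```text
t: 15.35
position: [0.5703, 0.1042, 0.039]
ee_rot: [0.0, 0.412, 0.911, -0.001]
force: [-9.6, -10.0, 12.3]
grip_width: 0.0166
grip_force: 100.3
```

Request:
move_arm(series=[[[0,0.1,0],[0,0,0],1],[[0,0.1,0],[0,0,0],1],[[0,0,0],[0,0,0],1],[[0,0,0],[0,0,0],1]])

```text
t: 15.75
position: [0.5705, 0.1045, 0.0392]
ee_rot: [-0.001, 0.413, 0.911, -0.004]
force: [-28.3, -28.3, 31.9]
grip_width: 0.0169
grip_force: 103.2
```

Request:
move_arm(series=[[[0,0.1,0],[0,0,0],1],[[0,0,0],[0,0,0],1],[[0,0,0],[0,0,0],1],[[0,0,0],[0,0,0],1]])

```text
t: 16.15
position: [0.5706, 0.1047, 0.0393]
ee_rot: [-0.001, 0.413, 0.911, -0.006]
force: [-38.6, -36.5, 42.5]
grip_width: 0.017
grip_force: 104.8
```

Run:
```python
from h import *
np.set_printoptions(precision=4,suppress=True)
s=arm.sense();print(s['t'],s['position'],s['ee_rot'],s['force'],s['ft_torque'])
j=np.array([.5193,.1016,-.0633]);print('injig',injig(j,s['position']))
im=arm.get_image('wrist');c=cam('wrist',s)
cv2.imwrite('pics/w6b.png',cv2.resize(im[:,:,::-1],(800,600),interpolation=cv2.INTER_CUBIC))
```

```text
16.15 [0.5706 0.1047 0.0393] [-0.0015  0.4131  0.9107 -0.0059] [-38.5624 -36.4543  42.4785] [-6.68    6.6326 -0.5326]
injig [50.954   6.3022]
```

View pics/w6b.png

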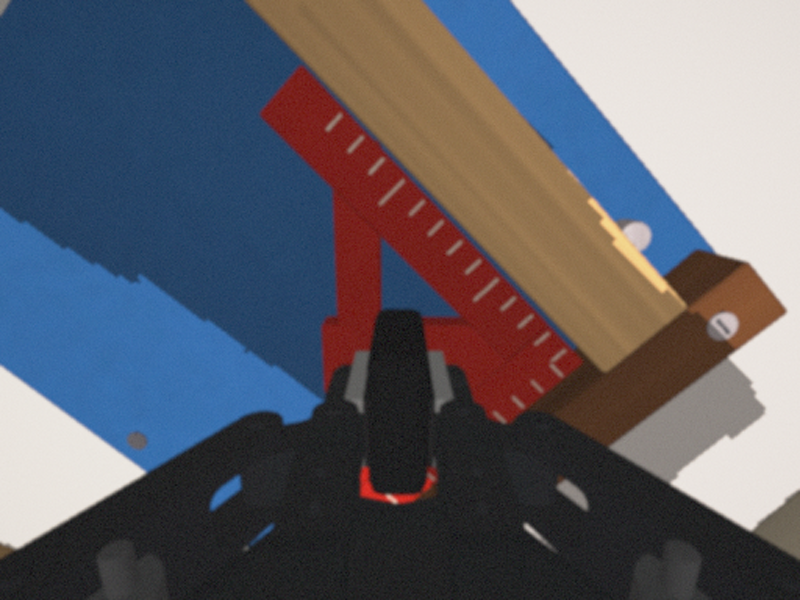

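Run:
```python
from h import *
im=cv2.imread('pics/w6b.png')
cv2.imwrite('pics/w6c.png',cv2.resize(im[50:410,270:690],(770,660))[:600])
```

```text
(no output)
```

View pics/w6c.png

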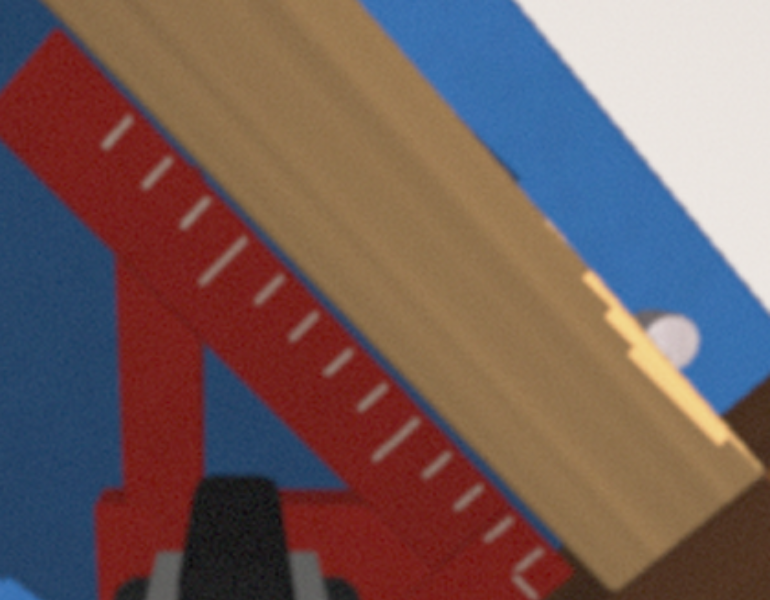

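Run:
```python
from h import *
np.set_printoptions(precision=4,suppress=True)
s=arm.sense();c=cam('wrist',s);f=1.5625
j=np.array([.5193,.1016,-.0633])
print('cam',injig(j,-c[1].T@c[2]),(-c[1].T@c[2])[2])
for n,u,z in [('sq corner',(582,360),.026),('sq tip',(303,67),.026),('batten near pt',(350,100),.04),('batten end',(606,373),.04),('batten out end',(685,305),.04),('dowel',(636,236),.024),('screw',(723,325),.04)]:
    p=unproj(c,[np.array(u)/f],z)[0]; print(n,injig(j,p))
R0=R.from_quat(np.r_[s['ee_rot'][1:],s['ee_rot'][0]]).as_matrix();print(R0)
```

```text
cam [ 2.7394 58.3918] 0.18189284391536148
sq corner [102.8898  57.5554]
sq tip [-44.0639  58.4885]
batten near pt [-23.6785  61.7398]
batten end [104.0213  60.5443]
batten out end [102.5281  95.4631]
dowel [ 79.0785 102.3663]
screw [117.9113 100.5254]
[[-0.6587  0.7524 -0.0076]
 [ 0.7524  0.6586 -0.0096]
 [-0.0022 -0.0121 -0.9999]]
```

The view looks almost straight down the face plane, and it shows the square about 2 mm short of the batten. It seems to be wedged against the rail by friction. I'll unload it, lighten the downward push, then approach in y first and x second.

Request:
move_arm(series=[[[0,-0.2,-0.05],[0,0,0],1],[[0,-0.2,-0.08],[0,0,0],1],[[0,0,0],[0,0,0],1],[[0,0,0],[0,0,0],1]])

```text
t: 16.6
position: [0.5696, 0.104, 0.041]
ee_rot: [0.0, 0.412, 0.911, 0.0]
force: [-0.4, -0.3, -2.1]
grip_width: 0.017
grip_force: 98.6
```

Request:
move_arm(series=[[[0.07,0.07,0],[0,0,0],1],[[0.07,0.07,0],[0,0,0],1],[[0,0,0],[0,0,0],1],[[0,0,0],[0,0,0],1]])

```text
t: 17.0
position: [0.5698, 0.1065, 0.0409]
ee_rot: [0.001, 0.412, 0.911, -0.002]
force: [-1.0, -13.7, 1.4]
grip_width: 0.0167
grip_force: 99.1
```

Request:
move_arm(series=[[[-0.05,0.05,0],[0,0,0],1],[[-0.05,0.05,0],[0,0,0],1],[[0,0,0],[0,0,0],1],[[0,0,0],[0,0,0],1]])

```text
t: 17.4
position: [0.5703, 0.1065, 0.0406]
ee_rot: [-0.001, 0.412, 0.911, -0.002]
force: [-13.5, -11.6, 9.7]
grip_width: 0.0166
grip_force: 100.4
```

```bash
cat > m.py <<'E'
from h import *
np.set_printoptions(precision=4,suppress=True)
s=arm.sense();c=cam('wrist',s);print(s['t'],s['position'],s['force'])
im=arm.get_image('wrist').astype(int);Rr,G,B=im[...,0],im[...,1],im[...,2]
j=np.array([.5193,.1016,-.0633]);print('tcp jig',injig(j,s['position']))
red=(Rr>2*G)&(Rr>60); bl=(B-Rr>15); 
E1=[];E2=[];gap=[]
for v in range(55,225,4):
    u=np.where(red[v])[0]; u=u[u<380]
    if not len(u): continue
    a=u[-1]
    w=im[v,a-2:a+14]
    k=a+1
    while k<a+25 and not (Rr[v,k]-B[v,k]>25 and Rr[v,k]<1.9*G[v,k]): k+=1
    E1.append((a+.5,v));E2.append((k-.5,v));gap.append(k-a-1)
def L(E,z):
    P=np.array([injig(j,p) for p in unproj(c,E,z)]);vx,vy,x0,y0=cv2.fitLine(P.astype(np.float32),cv2.DIST_HUBER,0,.01,.01).ravel()
    print('angle mrad',1e3*np.arctan2(vy,vx),'y at x=0,100:',y0-vy/vx*x0,y0+vy/vx*(100-x0),'x range',P[:,0].min(),P[:,0].max())
L(E1,.026);L(E2,.040);print('gap px',gap)
q=s['ee_rot'];Rt=R.from_quat(np.r_[q[1:],q[0]]).as_matrix();print('toolz',Rt[:,2],'yaw err mrad',1e3*(np.arctan2(Rt[1,1],Rt[0,1])-np.pi/4+.0633))
cv2.imwrite('pics/last.png',im[:,:,::-1].astype(np.uint8))
E
python3 m.py
```

```text
17.4 [0.5703 0.1065 0.0406] [-13.4975 -11.6164   9.6904]
tcp jig [50.5572  8.1507]
angle mrad 2.689841 y at x=0,100: 59.45662 59.725605 x range -37.618715080277475 96.56084001001261
angle mrad 2.3716376 y at x=0,100: 59.50731 59.744473 x range -33.441233295624905 88.12361562079006
gap px [np.int64(2), np.int64(0), np.int64(0), np.int64(2), np.int64(3), np.int64(0), np.int64(0), np.int64(0), np.int64(0), np.int64(0), np.int64(2), np.int64(1), np.int64(0), np.int64(0), np.int64(0), np.int64(0), np.int64(0), np.int64(1), np.int64(0), np.int64(0), np.int64(0), np.int64(0), np.int64(0), np.int64(0), np.int64(0), np.int64(1), np.int64(1), np.int64(0), np.int64(0), np.int64(0), np.int64(0), np.int64(0), np.int64(0), np.int64(0), np.int64(0), np.int64(0), np.int64(0), np.int64(0), np.int64(0), np.int64(0), np.int64(0), np.int64(0), np.int64(0)]
toolz [-0.0041 -0.0036 -1.    ] yaw err mrad 0.3207605381708445
```

Request:
move_arm(series=[[[0,0,0.06],[0,0,0],1],[[0,0.05,0],[0,0,0],1],[[0,0.05,0],[0,0,0],1],[[0,0,0],[0,0,0],1],[[0,0,0],[0,0,0],1],[[0,0,0],[0,0,0],1]])

```text
t: 18.05
position: [0.5703, 0.1065, 0.0395]
ee_rot: [-0.002, 0.412, 0.911, -0.004]
force: [-24.1, -23.8, 19.9]
grip_width: 0.0168
grip_force: 101.8
```

```bash
python3 m.py; python3 -c "
import cv2
im=cv2.imread('pics/last.png');cv2.imwrite('pics/lastb.png',cv2.resize(im[30:270,160:480],(800,600),interpolation=cv2.INTER_CUBIC))"
```

```text
18.05 [0.5703 0.1065 0.0395] [-24.0775 -23.8222  19.8545]
tcp jig [50.5918  8.1551]
angle mrad 1.6707752 y at x=0,100: 59.51508 59.68216 x range -37.3132049940795 95.81841767719149
angle mrad 2.0612786 y at x=0,100: 59.608635 59.814762 x range -33.1066547829206 87.422832300814
gap px [np.int64(2), np.int64(2), np.int64(0), np.int64(0), np.int64(2), np.int64(0), np.int64(0), np.int64(0), np.int64(0), np.int64(0), np.int64(0), np.int64(0), np.int64(1), np.int64(0), np.int64(0), np.int64(0), np.int64(0), np.int64(0), np.int64(1), np.int64(0), np.int64(0), np.int64(0), np.int64(0), np.int64(0), np.int64(0), np.int64(0), np.int64(1), np.int64(1), np.int64(0), np.int64(0), np.int64(0), np.int64(0), np.int64(0), np.int64(1), np.int64(0), np.int64(0), np.int64(0), np.int64(0), np.int64(1), np.int64(0), np.int64(1), np.int64(1), np.int64(0)]
toolz [-0.0064 -0.0063 -1.    ] yaw err mrad -0.5711533874571961
```

View pics/lastb.png

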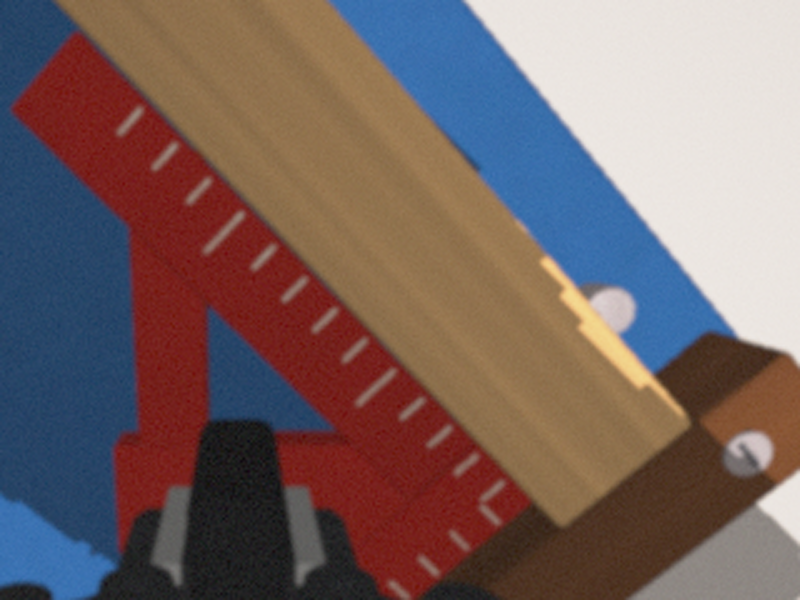

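The last view shows the square's edge tight along the batten with no blue gap, the corner at the rail (525,490), and the batten still home. The force is steady at about 24 N each way, so I'm handing in.

```bash
python3 -c "
from workcell import arm
print(arm.job_done())"
```

```text
the job is handed in; nothing more can be done
None
```

I handed the job in with the batten home against the rail and both dowels, and the square still gripped and pressed at about 24 N each way into the corner; no verdict came back. My first push left the square about 2 mm short of the batten, so I backed off and reseated it. The last picture shows no gap along the batten; the rail edge isn't visible, so I judged that contact by force alone.

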